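# Clamp a tube in the welding jig

### The arm

A 6-joint arm with a two-finger parallel gripper is mounted at the origin on the work surface. World frame = base frame: x ahead of the robot, y to its left, z up, the work surface at z = 0. Lengths are in m, angles in rad, forces in N, time in s.
With the tool pointing down it reaches from about 0.225 to 0.875 m from the base axis. Payload 3.4 kg.
Tool frame: the origin (TCP) lies midway between the tips of the shut fingers; the grasp point (between the pads) lies 19 mm behind it; z points along the fingers, y is the line along which they close (so a half turn about z gives the same grasp; the last joint's range is limited). The gripper opens to 85 mm and grips with 20 to 120 N. Pads are 22 mm wide; open, the fingers measure 114 mm over their backs; the gripper's body (76 mm by 85 mm) begins 54 mm behind the grasp point. The pads swing forward as they close: fully open they stand 13 mm farther back than shut.
Start: joints at [-1.245, 0.276, 1.505, -0, 1.361, -0.121], TCP at [0.248, -0.519, 0.231] pointing down, gripper open.
Joint ranges: [-2.89, 2.89], [-0.75, 2.08], [0.22, 2.7], [-1.18, 4.32], [0.11, 2.71], [-2.7, 2.7]. Speed limits (rad/s): [2.57, 2.57, 3.14, 3.14, 3.14, 3.14].

### API

Orientations are given as a unit quaternion [w, x, y, z].
In Python, from rig import * gives the robot as it stands.
- The arm moves only by the tool apply_moves, never from a script. Its argument "steps" is one flat list of numbers, 4 for each row, row after row: the shift along the world's x, y, z in cm, then the turn about the world's z in degrees. A call has 1 to 8 rows; each row is the pose to reach, as a shift and turn from the pose commanded when the call began; what a row does not reach only later rows make up. A row lasts 1/12 s, in which the tool goes at most 41.7 mm and 7.16 degrees, less where a joint would pass 70% of its speed; a pose out of reach is approached as far as the arm can. A call with a gripper value outside its range is refused whole. "jaw" is the closure in counts, from 0 (fully open) to 255 (shut), set as the call begins (left out, the last holds). The fingers move at their own pace and stop on an object; "newtons" is the grip in N (left out, the last holds). Time passes only in rows, so rows that repeat a pose let the fingers close. It gives the time, the measured TCP pose, the force, the opening and the grip force at its end, in the units of the state.
- get_state(): the state, without advancing time (a new reading comes with each control period).
- get_image(name): name is "scene" or "top" or "wrist"; returns the picture (420x560x3 uint8, red, green, blue); there is no depth.
- calibration(name): a dict with "fx", "fy", "cx", "cy" (pixels), "xyz" and "rotation" of the camera in the world. Camera axes: x right, y up, looking along -z (the intrinsics and any distortion apply to the point x, -y, -z); pixel columns grow to the right and rows downward; lengths in m; the calibration is good to about 2 mm. The wrist camera is an equidistant fisheye: a pixel r from the principal point sees the ray r / f radians off the axis. A picture is of the moment at which its call begins: read the wrist's pose just before it. calibration takes no time and is no camera call; for the wrist camera it gives the pose at the moment of the call.
- sign_off(): hands the job in; it is judged then, once.
The state is a dict: "clock": time; "qpos": joint angles; "qd": joint speeds; "effort": joint torques, N m; "position": TCP position; "ee_rot": TCP orientation; "contact_force": force on the tool from outside, world axes, zero at the start; "moment": the same for the moment, N m; "width": finger opening in m; "gripper_force": force on a finger pad.
Only numpy, scipy, OpenCV 4.12 (cv2) and the standard library are available. Lean on these libraries where they do the work, as an engineer would, in place of code of your own. Each camera call takes 0.05 s, during which the arm holds its last target. There are 200 camera calls.

### The job

Slide the tube along its cradles until its end is hard up against the end stop. Then swing the clamp's hinged cap over the tube until it is fully shut, and then swing the bolt upright into the slot of the cap. Leave the tube against the stop, and leave the other things on the bench where they are.

Things in the scene. Friction and masses are not known exactly. Their poses are not given: they have to be found in the camera images.
- jig: Welding jig fixed to the bench: base plate 12 mm thick, x -85 to 145, y -220 to 220 mm, with three V cradles (at y 0, -77, 77 mm; 30 mm wide at most; not above z 70), a hinged clamp at y 0 and an end stop. Origin at bench height under the tube's axis, at the clamp's middle. y runs along the tube to the stop, x from swing bolt to cap hinge (about away from the robot), z up.
- bar_mid (a point): Centre of the jig's fixed overhead rod, 16 mm diameter, 430 mm long along the jig's y, at jig x 116, z 212 mm; it is carried by 20 mm square posts at jig x 116, y -200 and 200 mm, 223 mm tall. It hangs beside and above the opened cap, where a gripper pointing straight down does not fit: tilt it 25 to 40 degrees, its body leaning to the jig's -x.
- stop_face (a point): Middle of the end stop's face, on the tube's axis: jig x 0, y 110, z 70 mm; axes as the jig's. The stop is a steel plate 60 mm wide, 10 mm thick, its top at z = 100 mm, and faces -y.
- tube_end (a point): Centre of the tube's end away from the stop: the end to push. The tube is plain metal, 48 mm outside diameter, 220 mm long, about 0.45 kg, loose; it lies in the V cradles along the jig's y with its axis at z 70 mm, 20 to 50 mm short of the stop, and slides with a few newtons. y points along the tube to its other end; x and z turn with the tube.
- tube_far_end (a point): Centre of the tube's other end, the one that must meet the stop.
- cap_hinge (a point): Middle of the cap's hinge axis, fixed in the jig at x 42, y 0, z 70 mm; the axis runs along the jig's y.
- cap_tab (a point): Middle of the cap's free end (tab), 90 mm from the hinge axis and, with the cap shut, 7 mm above it; moves with the cap. The cap is a steel arch (inner radius 26 mm) ending in a tab 10 mm thick, 66 to 104 mm from the hinge. All is 36 mm wide along the hinge axis with flat sides, to be pinched there. The tab's last 20 mm are a fork with an open slot 14 mm wide.
- cap (a joint): Angle of the cap, rad: 0 fully shut over the tube (tab towards the jig's -x), growing as it opens up and back over the hinge to +x; starts at about 2.0 to 2.2, leaning back past upright; stop at 2.3. The hinge is stiff and stays where it is left; moving the tab takes about 3 to 5 N. It cannot shut while the bolt stands upright.
- bolt_pivot (a point): Middle of the swing bolt's pivot axis, fixed in the jig at x -50, y 0, z 40 mm; the axis runs along the jig's y.
- nut_mid (a point): Point on the swing bolt's axis 80 mm from its pivot, in the upper part of its long round hand nut (22 mm diameter, from 49 to 99 mm from the pivot, a 26 mm washer under it, its underside at 46 mm); moves with the bolt. The bolt is 10 mm thick, 106 mm long.
- bolt (a joint): Angle of the swing bolt, rad: 0 upright (in the slot, if the cap is shut, the washer 4 mm above the tab, whose top is then 42 mm above the pivot), growing as it leans out to the jig's -x; starts at about 1.05 to 1.35, stop at 1.5. The pivot is stiff and stays where it is left; moving the nut takes 2 to 4 N, and a flat pinch on the nut or cap lets it lag in the fingers as it turns.
- hammer: Bystander: a hammer lying on the bench at the jig's -x, -y corner; leave it.
- wrench: Bystander: a spanner lying flat in front of the jig on the +y side; leave it.
- can: Bystander: a closed can, 60 mm diameter, 140 mm tall, standing in front of the jig on the +y side; origin at the centre of its underside; leave it.
Mind the look-alikes: they are no part of the job. There is more than one size of the part that bears tube_end; the job needs the middle-sized.

How it is judged:
On the way, in this order (a step that is already met when the one before it is completed fails the run):
1. the tube's end is against the end stop (distance between tube_far_end and stop_face below 0.005 m), for 0.2 s.
2. the cap is shut over the tube, the tube still at the stop (value of joint cap below 0.06 rad and distance between tube_far_end and stop_face below 0.005 m), for 0.2 s.
3. the bolt is upright in the slot of the shut cap (value of joint bolt below 0.1 rad and value of joint cap below 0.06 rad), for 0.2 s.
At the end, for the whole second after the job is handed in: The tube lies in its cradles, in line with the jig within 0.04 rad, its end within 5 mm of the stop; the cap is shut (within 0.06 rad), the bolt upright in its slot (within 0.10 rad), all at rest (all of step 3 and distance between tube_far_end and stop_face below 0.005 m and angle between the y axis of tube_end and the y axis of jig, either way round below 0.04 rad and velocity of joint each of bolt, cap below 0.05 rad/s); the robot touches nothing.
It fails at once if the hammer, the spanner or the can is moved by more than 30 mm (distance of any of hammer, wrench, can from where it was at the start of the episode above 0.03 m).
It fails at once if the can is tipped (angle between can's own z axis and vertical above 0.5 rad).
It also fails if it takes over 72 s, if anything falls off the work surface, if the arm or the gripper's body presses on something with over 40 N, if the wrist force passes 120 N, or if a joint passes its speed limit or range.

## Working session

There is one attempt and no reset: what is moved stays moved. The work goes in short steps, Python scripts to look and compute and a tool call to move; the robot and the scene stay as the last step left them, time stands still between calls to the robot, and variables do not carry over. Pictures are saved under pics/ and viewed, at most 10 in all, crops included, and the job is handed in when it is done.

Besides the shell and the picture viewer there is one more tool, called after "Request:" as name(argument=value, ...), one argument or row to a line, values as JSON. apply_moves: Moves the arm, as the interface text tells. Its arguments: {"type":"object","properties":{"steps":{"type":"array","items":{"type":"number"}},"jaw":{"type":"number"},"newtons":{"type":"number"}},"required":["steps"]}

```bash
ls; mkdir -p pics; python3 - <<'E'
from rig import *
import cv2,numpy as np
s=get_state();print(s)
for n in("scene","top"):
    im=get_image(n);cv2.imwrite(f"pics/{n}0.png",cv2.cvtColor(im,cv2.COLOR_RGB2BGR));print(n,calibration(n))
print(calibration("wrist"))
E
```

```text
pics
{'clock': 0.0, 'qpos': array([-1.24502614e+00,  2.76616731e-01,  1.50613330e+00,  1.09653784e-05,
        1.36071744e+00, -1.21001214e-01]), 'qd': array([-1.45527910e-03, -7.49676949e-05, -3.31500123e-04,  1.22985030e-03,
       -1.55080949e-03,  2.87448569e-04]), 'effort': array([-1.81007584e-05, -4.16775262e+01, -2.45805770e+01, -4.16543098e-04,
        1.11028960e-02, -1.48342275e-05]), 'position': array([ 0.2482586 , -0.51805448,  0.23042726]), 'ee_rot': array([-9.33046065e-04,  9.75152823e-01,  2.21531245e-01, -9.04753484e-05]), 'contact_force': array([-0.0719581,  0.1805247, -0.0642869]), 'moment': array([-0.03541264,  0.00386784,  0.02469826]), 'gripper_force': 0.0, 'width': 0.08535709096131361}
scene {'fx': 469.882072232584, 'fy': 469.882072232584, 'cx': 280.3699427148841, 'cy': 203.92591984670284, 'xyz': array([1.18830528, 0.46144421, 1.08914004]), 'rotation': array([0.42216496, 0.159558  , 0.29802979, 0.84112795])}
top {'fx': 419.3462838489197, 'fy': 419.3462838489197, 'cx': 277.7952524632628, 'cy': 210.37599662560183, 'xyz': array([0.33822781, 0.00428626, 1.06339169]), 'rotation': array([ 0.71096508,  0.06496107, -0.0650247 , -0.69719474])}
{'fx': 325.19226210127806, 'fy': 325.19226210127806, 'cx': 284.81732477897384, 'cy': 210.62655225637366, 'xyz': array([ 0.31428395, -0.48692244,  0.37230624]), 'rotation': array([ 0.83740453, -0.12176114,  0.07843869, -0.52704388])}
```

View pics/scene0.png

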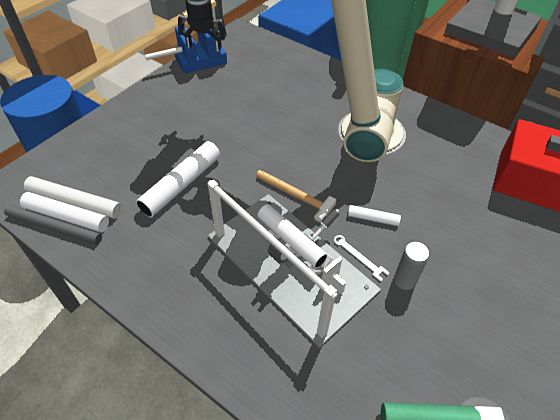

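View pics/top0.png

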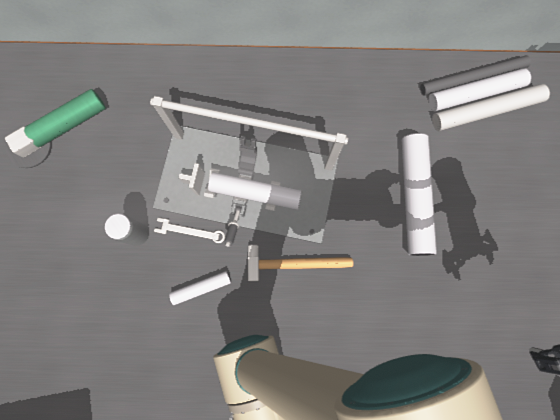

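```bash
python3 - <<'E'
import cv2
a=cv2.imread("pics/top0.png")[85:250,140:360];cv2.imwrite("pics/topc.png",cv2.resize(a,None,fx=3.6,fy=3.6,interpolation=cv2.INTER_CUBIC))
a=cv2.imread("pics/scene0.png")[165:345,200:400];cv2.imwrite("pics/scenec.png",cv2.resize(a,None,fx=3.3,fy=3.3,interpolation=cv2.INTER_CUBIC))
E
```

```text
(no output)
```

View pics/topc.png

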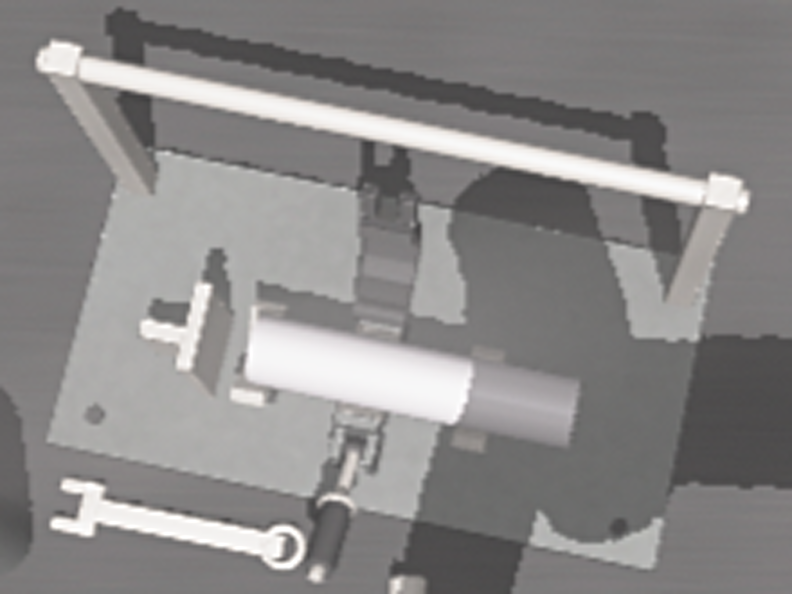

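View pics/scenec.png

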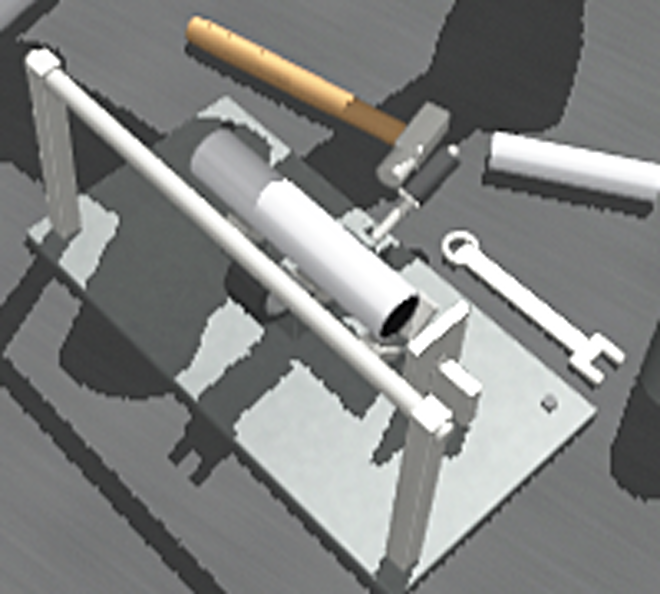

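```bash
cat > h.py <<'E'
import numpy as np
from scipy.optimize import least_squares
from scipy.spatial.transform import Rotation as R
CAL={}
def quat(q): return R.from_quat([q[1],q[2],q[3],q[0]])
def proj(c,P,fish=False):
    p=quat(c["rotation"]).inv().apply(np.atleast_2d(P)-c["xyz"]); x,y,z=p[:,0],-p[:,1],-p[:,2]
    if fish:
        r=np.hypot(x,y);t=np.arctan2(r,z);u,v=t*x/r,t*y/r
    else:u,v=x/z,y/z
    return np.c_[c["cx"]+c["fx"]*u,c["cy"]+c["fy"]*v]
def ray(c,uv,fish=False):
    u=(uv[0]-c["cx"])/c["fx"];v=(uv[1]-c["cy"])/c["fy"]
    if fish:
        t=np.hypot(u,v);d=[np.sin(t)*u/t,-np.sin(t)*v/t,-np.cos(t)]
    else:d=[u,-v,-1]
    return c["xyz"],quat(c["rotation"]).apply(d)
def tri(obs):
    A=0;b=0
    for o,d in obs:
        d=d/np.linalg.norm(d);M=np.eye(3)-np.outer(d,d);A=A+M;b=b+M@o
    return np.linalg.solve(A,b)
def J(p,P):
    c,s=np.cos(p[2]),np.sin(p[2]);P=np.atleast_2d(P)/1000
    return np.c_[p[0]+c*P[:,0]-s*P[:,1],p[1]+s*P[:,0]+c*P[:,1],P[:,2]+(p[3] if len(p)>3 else 0)]
def inJ(p,W):
    d=np.asarray(W)-[p[0],p[1],0];c,s=np.cos(p[2]),np.sin(p[2])
    return 1000*np.array([c*d[0]+s*d[1],-s*d[0]+c*d[1],d[2]])
E
python3 - <<'E'
from rig import *
from h import *
T,S=calibration("top"),calibration("scene")
tp=[[-85,220,12],[-85,-220,12],[116,200,223],[116,-200,223]];tu=[[153.3,208.1],[321.7,243.1],[157.8,100.8],[341.4,138.1]]
sp=[[-85,220,12],[116,200,223],[116,-200,223],[145,-220,12]];su=[[380.3,288.9],[331.2,290.8],[213,183.8],[208.5,237.7]]
f=lambda p:np.r_[(proj(T,J(p,tp))-tu).ravel(),(proj(S,J(p,sp))-su).ravel()]
r=least_squares(f,[.5,0,-.2,0]);print(r.x,r.fun.round(1))
r3=least_squares(f,[.5,0,-.2]);print(r3.x,r3.fun.round(1));p=r3.x;np.save("jig.npy",p)
def t2(a,b):return inJ(p,tri([ray(T,(a[0]/3.6+140,a[1]/3.6+85)),ray(S,(b[0]/3.3+200,b[1]/3.3+165))]))
print("tube far end",t2((251,350),(399,317)),"nut tip",t2((318,574),(453,153)),"washer",t2((336,503),(407,197)))
print("tube near end",t2((575,413),(212,150)))
for n,P in dict(stop=[0,110,70],far=[0,75,70],near=[0,-145,70],hinge=[42,0,70],pivot=[-50,0,40]).items():print(n,J(p,P),(proj(T,J(p,P))-[140,85])*3.6,(proj(S,J(p,P))-[200,165])*3.3)
for a in(1.9,2.0,2.1,2.2):
    P=[42-104*np.cos(a)+7*np.sin(a),0,70+104*np.sin(a)+7*np.cos(a)];print(a,P,(proj(T,J(p,P))-[140,85])*3.6)
for n in("wrist",):print(get_state()["clock"])
E
```

```text
[ 0.57669722  0.094655   -0.18663031 -0.00412008] [-0.6  0.1 -0.2  0.2 -0.6  1.  -1.2  0.   0.3  0.4 -1.1 -0.2 -0.7  0.8
 -1.7 -1.8]
[ 0.57689125  0.0950004  -0.1870432 ] [-1.2 -0.3 -0.2  0.  -1.2  0.1 -1.  -0.7  0.7 -0.2 -0.8 -1.  -0.8 -0.2
 -1.8 -2.6]
tube far end [-1.21079097 78.87209433 69.22269686] nut tip [-142.68690327    0.25081536   81.63713272] washer [-91.71259629   0.10592508  65.82937935]
tube near end [  -1.13349225 -142.78388673   72.21516703]
stop [[0.59734625 0.20308182 0.07      ]] [[207.79841059 338.29331285]] [[428.41986978 342.97991964]]
far [[0.59083784 0.16869228 0.07      ]] [[257.99317229 348.57880594]] [[395.56016468 314.34564245]]
near [[ 0.54992785 -0.04747056  0.07      ]] [[576.33279335 413.81031342]] [[207.45902781 150.43242177]]
hinge [[0.61815871 0.08719031 0.07      ]] [[379.56360478 311.95035023]] [[289.88110057 285.05138758]]
pivot [[0.52776334 0.10429813 0.04      ]] [[353.58735798 450.02545587]] [[369.39069623 242.7790447 ]]
1.9 [np.float64(82.24621556761626), 0, np.float64(166.1521821514466)] [[382.28002396 208.62333054]]
2.0 [np.float64(91.64435298868258), 0, np.float64(161.6539045340409)] [[386.07218389 197.08431104]]
2.1 [np.float64(100.5464604449273), 0, np.float64(156.23985139928385)] [[389.74243664 186.94002817]]
2.2 [np.float64(108.86359102129309), 0, np.float64(149.96411817644994)] [[393.24826321 178.28523239]]
0.1
```

Readings so far:
- **Tube candidates in the top view:** the jig tube at (254,187), a thick tube at (418,193), and a thin short tube at (200,287). The jig tube is the one meant: middle-sized, lying in the V cradles. The crops confirm this.
- **Tube gap:** its far end is about 31 mm short of the stop, and its axis height of 69–72 mm agrees with the text.
- **Bolt:** about 1.14 rad. The hammer head lies next to the nut.

I'll approach with the jaw shut and the fingers closing along the jig's x.

Request:
apply_moves(
  steps=[3.7,1.5,0,6.7,7.4,4.2,0,13.4,11.1,7.5,0,20.1,14.5,11,0,26.8,17.5,14.5,0,33.5,20.2,18,0,40.2,22.5,21.5,0,47,24.5,25,0,53.7],
  jaw=255,
  newtons=40,
)

```text
clock: 0.77
position: [0.4815, -0.2878, 0.2308]
ee_rot: [-0.0, 0.768, 0.64, 0.0]
contact_force: [0.8, 0.5, -0.6]
width: -0.0003
gripper_force: 0.0
```

Request:
apply_moves(
  steps=[1.2,4,0,0,2.2,8,0,0,3.2,12,0,0,4.2,16,0,0,5.2,19.6,0,0,5.2,19.6,0,0,5.2,19.6,0,0],
)

```text
clock: 1.35
position: [0.5324, -0.0915, 0.231]
ee_rot: [-0.0, 0.769, 0.64, -0.0]
contact_force: [0.2, -0.1, -0.2]
width: 0.0002
gripper_force: 0.0
```

```bash
python3 - <<'E'
from rig import *
from h import *
import cv2,pickle
s=get_state();c=calibration("wrist");im=get_image("wrist");pickle.dump(c,open("w1.pkl","wb"))
cv2.imwrite("pics/w1.png",cv2.cvtColor(im,cv2.COLOR_RGB2BGR))
p=np.load("jig.npy");print(s["clock"],s["position"],inJ(p,s["position"]),s["ee_rot"],s["width"],c["xyz"],quat(c["rotation"]).apply([0,0,-1]))
for n,P in dict(near=[0,-142,70],hinge=[42,0,70],bar=[116,0,212],tip20=[91.6,0,161.6],tip22=[108.8,0,150]).items():print(n,proj(c,J(p,P),True))
E
```

```text
1.35 [ 0.53235536 -0.09153511  0.23098961] [  -9.07200117 -191.56367991  230.98960973] [-2.35341046e-04  7.68602735e-01  6.39726272e-01 -2.78722700e-04] 0.00018486715062663241 [ 0.54580964 -0.0199036   0.3727403 ] [-0.05337555 -0.28081187 -0.95827749]
near [[295.12157743 141.42980482]]
hinge [[340.57512737  -3.00497123]]
bar [[494.06594323 -53.58526627]]
tip20 [[428.42122379 -34.59375877]]
tip22 [[442.79062585 -24.35299083]]
```

View pics/w1.png

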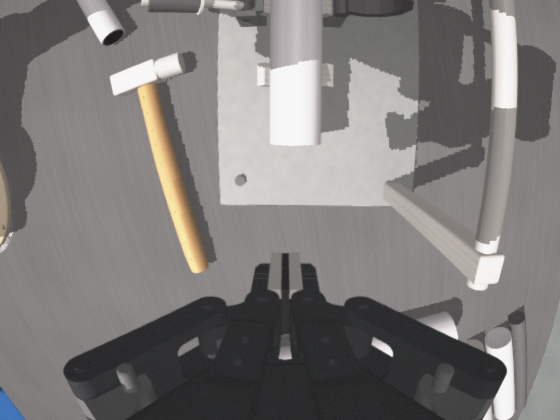

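The wrist view shows the tube's near end at (296,143), where (295,141) was predicted, so the jig pose holds. Next I descend behind the tube and push.

Request:
apply_moves(
  steps=[1.4,2.4,-3,0,1.4,2.4,-7,0,1.4,2.4,-11,0,1.4,2.4,-14.5,0,1.4,2.4,-17,0,1.4,2.4,-17,0,1.4,2.4,-17,0],
)

```text
clock: 1.98
position: [0.5453, -0.0709, 0.0603]
ee_rot: [-0.001, 0.771, 0.637, -0.001]
contact_force: [0.3, 0.0, -0.1]
width: 0.0002
gripper_force: 0.0
```

Request:
apply_moves(
  steps=[0.15,0.8,0,0,0.25,1.4,0,0,0.37,2,0,0,0.48,2.6,0,0,0.59,3.2,0,0,0.67,3.6,0,0,0.7,3.8,0,0,0.7,3.8,0,0],
)

```text
clock: 2.65
position: [0.5555, -0.032, 0.0634]
ee_rot: [0.003, 0.769, 0.639, 0.001]
contact_force: [0.6, -4.6, 3.8]
width: 0.0002
gripper_force: 2.2
```

```bash
python3 - <<'E'
from rig import *
from h import *
s=get_state();p=np.load("jig.npy");print(inJ(p,s["position"]),s["contact_force"],s["clock"])
E
```

```text
[   2.55831857 -128.74985894   63.42263965] [ 0.60066284 -4.64758703  3.78659614] 2.65
```

Request:
apply_moves(
  steps=[0.05,0.3,0,0,0.1,0.6,0,0,0.12,0.8,0,0,0.12,0.8,0,0],
)

```text
clock: 2.98
position: [0.5568, -0.025, 0.0634]
ee_rot: [0.003, 0.769, 0.639, 0.001]
contact_force: [1.6, -8.3, 3.3]
width: 0.0005
gripper_force: 3.6
```

Request:
apply_moves(
  steps=[0.04,0.2,0,0,0.07,0.4,0,0,0.07,0.4,0,0],
)

```text
clock: 3.23
position: [0.5568, -0.025, 0.0635]
ee_rot: [0.006, 0.768, 0.64, -0.002]
contact_force: [-2.2, -19.7, 4.0]
width: 0.0001
gripper_force: 9.7
```

Request:
apply_moves(
  steps=[-0.4,-2.4,0,0,-0.4,-2.4,3,0,-0.4,-2.4,7,0,-0.4,-2.4,11,0,-0.4,-2.4,15,0,0.5,-1,19,0,3,1.5,20,0,6,4.3,20,0],
  jaw=0,
)

```text
clock: 3.9
position: [0.6169, 0.0244, 0.2686]
ee_rot: [0.004, 0.77, 0.637, 0.004]
contact_force: [0.8, -0.5, -0.5]
width: 0.0852
gripper_force: 0.0
```

Request:
apply_moves(
  steps=[1,2.6,0,0,1,2.6,0,0,1,2.6,0,0],
)

```text
clock: 4.15
position: [0.6251, 0.0519, 0.2615]
ee_rot: [-0.0, 0.769, 0.639, 0.0]
contact_force: [0.0, -0.6, 0.1]
width: 0.0854
gripper_force: 0.0
```

```bash
python3 - <<'E'
from rig import *
from h import *
import cv2,pickle
s=get_state();c=calibration("wrist");im=get_image("wrist")
b=cv2.cvtColor(im,cv2.COLOR_RGB2BGR)
p=np.load("jig.npy");print(s["clock"],inJ(p,s["position"]),inJ(p,c["xyz"]))
pickle.dump(c,open("w2.pkl","wb"))
a=get_image("top")[85:250,140:360];a=cv2.resize(cv2.cvtColor(a,cv2.COLOR_RGB2BGR),None,fx=1.27,fy=1.27)
b=np.vstack([b,np.zeros((180,560,3),np.uint8)]);b=np.hstack([b,np.zeros((600,240,3),np.uint8)])
s2=cv2.cvtColor(get_image("scene"),cv2.COLOR_RGB2BGR)[220:290,270:370];s2=cv2.resize(s2,None,fx=2.4,fy=2.4)
b[420:420+168,0:240]=s2;b[0:a.shape[0]-0,560:800]=a[:,:240];cv2.imwrite("pics/w2.png",b)
for n,P in dict(hinge=[42,18,70],stop=[0,110,70]).items():print(n,proj(c,J(p,P),True))
for a in(1.9,2.0,2.1,2.2):
  for h in(2,12):
    for y in(18,-18):
      P=[42-104*np.cos(a)+h*np.sin(a),y,70+104*np.sin(a)+h*np.cos(a)];print(a,h,y,proj(c,J(p,P),True).round())
E
```

```text
4.15 [ 55.40969224 -33.39352088 261.51137854] [ 55.31264493  39.39696366 403.32885954]
hinge [[272.07784661 137.43541176]]
stop [[230.94296909  49.95815232]]
1.9 2 18 [[316. 146.]]
1.9 2 -18 [[315. 194.]]
1.9 12 18 [[328. 146.]]
1.9 12 -18 [[327. 194.]]
2.0 2 18 [[328. 146.]]
2.0 2 -18 [[327. 193.]]
2.0 12 18 [[339. 146.]]
2.0 12 -18 [[338. 192.]]
2.1 2 18 [[339. 146.]]
2.1 2 -18 [[337. 192.]]
2.1 12 18 [[349. 146.]]
2.1 12 -18 [[347. 191.]]
2.2 2 18 [[349. 145.]]
2.2 2 -18 [[347. 190.]]
2.2 12 18 [[357. 145.]]
2.2 12 -18 [[355. 189.]]
```

View pics/w2.png

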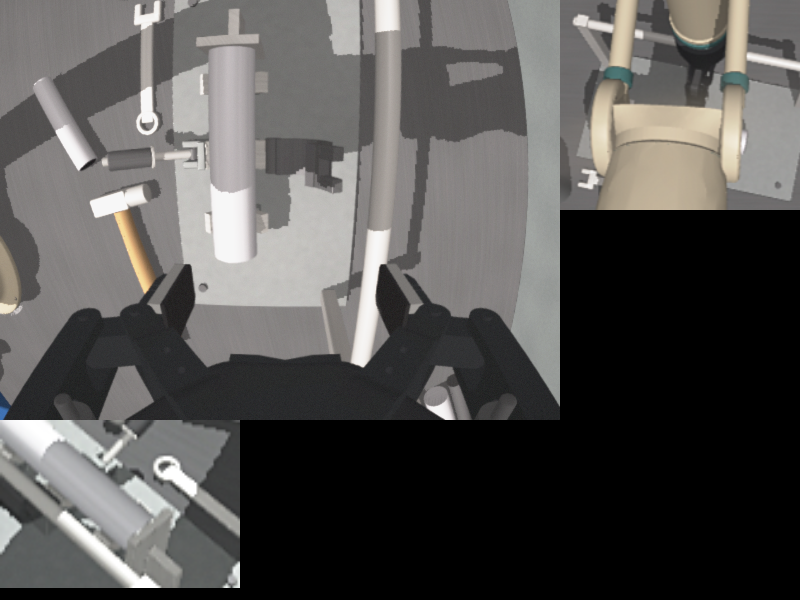

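The picture shows:
- **Tube:** its end touches the stop plate, at about (231,48).
- **Cap:** the fork's tip edge is at x≈342, y 146–192, so the cap stands at about 2.03 rad. Its tip is at jig x 90–99, z 158–162.

A hook behind the tab won't fit in front of the rod. I'll straddle the tip from above instead, with the gripper body just over the rod (rod top 220 mm), pinching the flat sides.

Request:
apply_moves(
  steps=[0,0,0,7.1,0,0,0,14.2,0,0,0,21.3,0,0,0,28.4,1,0.6,0,35.5,2,1.3,0,42.6,3,2,0,49.7,4,2.6,0,56.8],
  jaw=100,
)

```text
clock: 4.97
position: [0.6649, 0.0745, 0.2618]
ee_rot: [-0.0, 0.372, 0.928, 0.0]
contact_force: [-0.7, -0.6, 0.2]
width: 0.052
gripper_force: 0.0
```

Request:
apply_moves(
  steps=[0,0,-1,7.1,0,0,-2,14.2,0,0,-3,21.3,0,0,-4,28.4,0,0,-5,33,0,0,-5,33,0,0,-5,33],
)

```text
clock: 5.55
position: [0.6645, 0.0745, 0.2112]
ee_rot: [-0.001, 0.097, 0.995, -0.0]
contact_force: [-0.1, -0.5, 1.2]
width: 0.0518
gripper_force: 0.0
```

```bash
cat > st.py <<'E'
from rig import *
from h import *
s=get_state();p=np.load("jig.npy");m=quat(s["ee_rot"]).as_matrix()
print(s["clock"],inJ(p,s["position"]).round(1),"yaw-jig",np.degrees(np.arctan2(m[1,0],m[0,0])-p[2]).round(2),"z",m[:,2].round(3),s["contact_force"].round(1),s["width"],s["gripper_force"],s["qpos"].round(2))
E
python3 st.py
```

```text
5.55 [ 89.9  -3.9 211.2] yaw-jig 179.61 z [-0.001  0.    -1.   ] [-0.1 -0.5  1.2] 0.05179794972355329 0.0 [ 0.01  0.43  1.32  0.    1.39 -1.37]
```

Request:
apply_moves(
  steps=[0.1,0.4,-1.5,0,0.1,0.4,-3,0,0.1,0.4,-4.5,0,0.1,0.4,-5.3,0,0.1,0.4,-5.6,0,0.1,0.4,-5.6,0],
)

```text
clock: 6.05
position: [0.6661, 0.0792, 0.1553]
ee_rot: [-0.0, 0.096, 0.995, 0.0]
contact_force: [-0.9, -0.6, -0.5]
width: 0.0518
gripper_force: 0.0
```

Request:
apply_moves(
  steps=[0,0,-0.1,0,0,0,-0.2,0,0,0,-0.3,0,0,0,-0.3,0],
)

```text
clock: 6.38
position: [0.6664, 0.0795, 0.1528]
ee_rot: [0.0, 0.095, 0.995, 0.0]
contact_force: [-0.1, -0.1, -0.7]
width: 0.0518
gripper_force: 0.0
```

```bash
python3 st.py; python3 - <<'E'
from rig import *
import cv2
cv2.imwrite("pics/w3.png",cv2.cvtColor(get_image("wrist"),cv2.COLOR_RGB2BGR))
E
```

```text
6.3833 [ 90.9   1.4 152.8] yaw-jig 179.81 z [ 0.001  0.    -1.   ] [-0.1 -0.1 -0.7] 0.05177757832956104 0.0 [ 0.02  0.47  1.4   0.    1.27 -1.37]
```

View pics/w3.png

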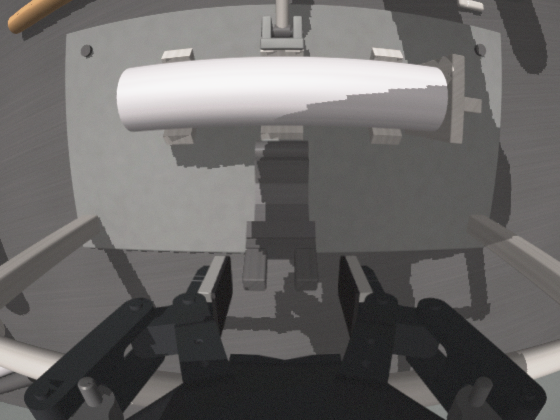

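No rod contact yet. The cap's tines at (255,270) and (307,270) lie between the pads at (215,275) and (355,275). I'll go a little lower, then pinch.

Request:
apply_moves(
  steps=[0,-0.1,-0.1,0,0,-0.1,-0.2,0,0,-0.1,-0.25,0,0,-0.1,-0.25,0],
)

```text
clock: 6.77
position: [0.6661, 0.0785, 0.1496]
ee_rot: [-0.0, 0.095, 0.995, 0.0]
contact_force: [-0.3, -0.5, -0.1]
width: 0.0516
gripper_force: 0.0
```

Request:
apply_moves(
  steps=[0,0,0,0,0,0,0,0,0,0,0,0,0,0,0,0,0,0,0,0,0,0,0,0],
  jaw=255,
  newtons=80,
)

```text
clock: 7.27
position: [0.6666, 0.0772, 0.1502]
ee_rot: [0.001, 0.095, 0.995, -0.001]
contact_force: [-0.2, -4.9, 1.6]
width: 0.0324
gripper_force: 79.3
```

```bash
python3 st.py
```

```text
7.2667 [ 91.5  -0.8 150.2] yaw-jig 179.81 z [ 0.001 -0.002 -1.   ] [-0.2 -4.9  1.6] 0.032445018407565626 79.31111097335815 [ 0.01  0.47  1.41 -0.    1.26 -1.37]
```

Pinched at 79 N. Now I follow the arc about the hinge.

Request:
apply_moves(
  steps=[-0.45,0.09,0.22,0,-0.91,0.17,0.44,0,-1.4,0.26,0.65,0,-1.88,0.36,0.85,0,-2.37,0.45,0.98,0,-2.87,0.54,1.12,0,-3.4,0.64,1.2,0,-3.88,0.73,1.29,0],
)

```text
clock: 7.93
position: [0.6271, 0.0846, 0.1617]
ee_rot: [-0.0, 0.093, 0.996, -0.001]
contact_force: [2.2, -5.7, -5.6]
width: 0.0313
gripper_force: 79.6
```

```bash
python3 st.py; python3 - <<'E'
from rig import *
import cv2
cv2.imwrite("pics/w4.png",cv2.cvtColor(get_image("wrist"),cv2.COLOR_RGB2BGR))
E
```

```text
7.9333 [ 51.3  -0.8 161.7] yaw-jig 180.05 z [-0.001 -0.003 -1.   ] [ 2.2 -5.7 -5.6] 0.031296920733889004 79.58014726638794 [ 0.03  0.41  1.48 -0.    1.25 -1.36]
```

View pics/w4.png

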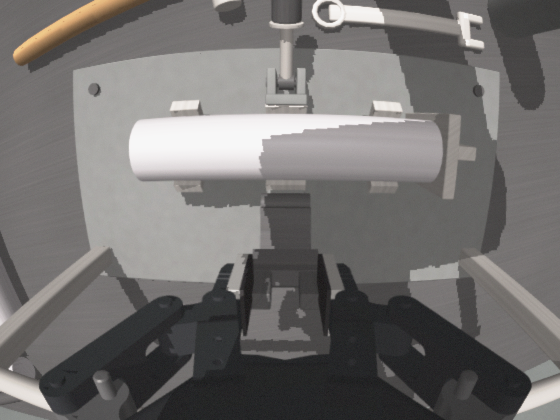

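Request:
apply_moves(
  steps=[-0.69,0.13,0.04,0,-1.38,0.26,0.04,0,-2.06,0.39,0,0,-2.74,0.52,-0.1,0,-3.41,0.65,-0.25,0,-4.07,0.77,-0.44,0,-4.72,0.89,-0.68,0,-5.34,1.01,-0.96,0],
)

```text
clock: 8.65
position: [0.5733, 0.0968, 0.1532]
ee_rot: [0.0, 0.095, 0.995, 0.001]
contact_force: [0.4, 0.3, -0.7]
width: 0.0
gripper_force: 0.0
```

```bash
python3 st.py
```

```text
8.65 [ -3.8   1.2 153.2] yaw-jig 179.81 z [ 0.     0.002 -1.   ] [ 0.4  0.3 -0.7] 2.4074226291639405e-05 0.0 [ 0.05  0.34  1.61  0.    1.19 -1.33]
```

It slipped off partway; the fingers are now empty and shut. The cap is near upright, so I'll pass over it, drop the shut fingers behind it (TCP z 150 keeps the body above the rod) and sweep it forward.

Request:
apply_moves(
  steps=[0,0,3,0,0,0,5,0,3,-0.6,5,0,6,-1.2,5,0,7.7,-1.5,5,0,7.7,-1.5,5,0,7.7,-1.5,2.5,0,7.7,-1.5,0.5,0],
)

```text
clock: 9.32
position: [0.6508, 0.0815, 0.158]
ee_rot: [0.001, 0.095, 0.995, 0.001]
contact_force: [-0.3, -0.1, -0.7]
width: 0.0004
gripper_force: 0.0
```

Request:
apply_moves(
  steps=[0,0,-0.7,0,0,0,-0.7,0],
)

```text
clock: 9.48
position: [0.6485, 0.0814, 0.1488]
ee_rot: [-0.003, 0.095, 0.995, 0.0]
contact_force: [0.7, 0.9, 1.0]
width: -0.0001
gripper_force: 0.0
```

```bash
python3 st.py
```

```text
9.4833 [ 7.290e+01 -1.000e-01  1.488e+02] yaw-jig 179.82 z [-0.006  0.001 -1.   ] [0.7 0.9 1. ] -5.159384820388241e-05 0.0 [ 0.02  0.45  1.45  0.    1.25 -1.36]
```

Request:
apply_moves(
  steps=[-0.7,0.13,0,0,-1.4,0.27,0,0,-2.1,0.4,0,0,-2.8,0.53,0,0,-3.5,0.66,0,0],
)

```text
clock: 9.9
position: [0.6169, 0.0872, 0.1526]
ee_rot: [0.002, 0.095, 0.995, -0.0]
contact_force: [3.2, -2.0, -0.3]
width: 0.0003
gripper_force: 1.9
```

Request:
apply_moves(
  steps=[-0.7,0.13,0,0,-1.4,0.27,0,0,-2.1,0.4,0,0,-2.8,0.53,0,0],
)

```text
clock: 10.23
position: [0.5873, 0.0928, 0.1511]
ee_rot: [0.0, 0.095, 0.995, 0.0]
contact_force: [2.6, -1.5, -0.6]
width: 0.0
gripper_force: 1.6
```

```bash
python3 st.py
```

```text
10.2333 [ 10.6  -0.2 151.1] yaw-jig 179.82 z [ 0.  0. -1.] [ 2.6 -1.5 -0.6] 5.141805841088505e-06 1.5660613978252513 [ 0.04  0.36  1.59  0.    1.19 -1.34]
```

Request:
apply_moves(
  steps=[-0.86,0.16,-0.45,0,-1.72,0.33,-0.9,0,-2.45,0.47,-1.5,0,-3.17,0.6,-2.1,0,-3.8,0.71,-2.9,0,-4.38,0.83,-3.65,0,-4.85,0.92,-4.55,0,-5.28,1,-5.44,0],
)

```text
clock: 10.9
position: [0.5344, 0.103, 0.0957]
ee_rot: [-0.0, 0.095, 0.995, 0.0]
contact_force: [1.1, -1.2, 0.9]
width: 0.0002
gripper_force: 1.0
```

Request:
apply_moves(
  steps=[-0.2,0.04,-0.6,0,-0.35,0.06,-1.1,0,-0.4,0.07,-1.5,0,-0.4,0.07,-1.7,0,-0.4,0.07,-1.7,0],
)

```text
clock: 11.32
position: [0.5305, 0.1038, 0.0815]
ee_rot: [-0.001, 0.095, 0.995, 0.0]
contact_force: [-5.0, -0.3, 15.8]
width: -0.0001
gripper_force: 7.6
```

```bash
python3 st.py
```

```text
11.3167 [-47.2  -0.   81.5] yaw-jig 179.81 z [-0.001  0.001 -1.   ] [-5.  -0.3 15.8] -5.383560828999689e-05 7.596705062314868 [ 0.06  0.35  1.8   0.    0.99 -1.32]
```

The cap is shut: tip on the tab at z 81.5 against 82 expected, with 16 N resistance. Next is the bolt. I lift off, pass over the nut and drop behind it.

Request:
apply_moves(
  steps=[0,0,3,0,0,0,6.5,0,-3.5,0.65,7,0,-7,1.3,7,0,-10.5,1.95,7,0,-11.9,2.25,7,0,-11.9,2.25,7,0],
)

```text
clock: 11.9
position: [0.4078, 0.1264, 0.1493]
ee_rot: [-0.002, 0.094, 0.996, -0.0]
contact_force: [0.3, 0.8, 0.4]
width: -0.0001
gripper_force: 0.0
```

Request:
apply_moves(
  steps=[0,0,-3,0,0,0,-6,0,0,0,-8,0,0,0,-8.5,0,0,0,-8.5,0],
)

```text
clock: 12.32
position: [0.4124, 0.1257, 0.0634]
ee_rot: [-0.001, 0.095, 0.995, -0.0]
contact_force: [-0.4, 1.1, -0.5]
width: -0.0001
gripper_force: 0.0
```

```bash
python3 st.py; python3 - <<'E'
from rig import *
import cv2
w=cv2.cvtColor(get_image("wrist"),cv2.COLOR_RGB2BGR);s=cv2.cvtColor(get_image("scene"),cv2.COLOR_RGB2BGR)[165:345,200:400]
s=cv2.resize(s,(240,216));o=cv2.copyMakeBorder(w,0,0,0,240,cv2.BORDER_CONSTANT);o[:216,560:]=s
cv2.imwrite("pics/w5.png",o)
E
```

```text
12.3167 [-167.3   -0.4   63.4] yaw-jig 179.8 z [-0.003 -0.    -1.   ] [-0.4  1.1 -0.5] -5.681308838704211e-05 0.0 [ 0.13  0.24  2.05  0.    0.86 -1.25]
```

View pics/w5.png

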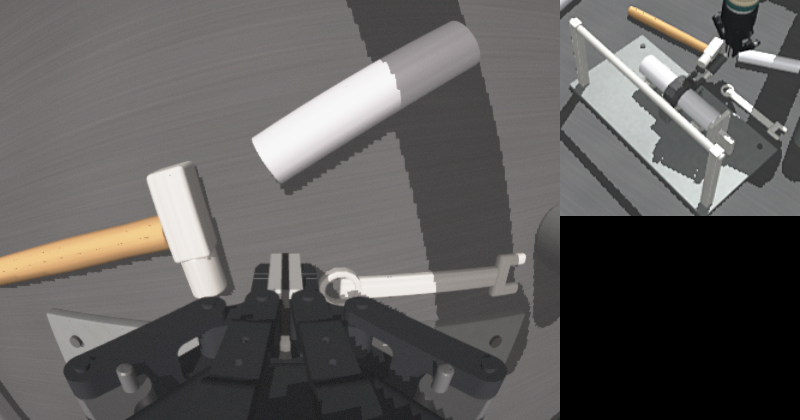

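The inset shows the cap closed over the tube. The shut fingers at (285,270) stand clear of the hammer head at (205,280) and the spanner ring at (340,287). I'll swing the bolt up along its arc.

Request:
apply_moves(
  steps=[0.6,-0.11,0,0,1.18,-0.22,0,0,1.7,-0.32,0.7,0,2.16,-0.41,1.4,0,2.75,-0.52,2.2,0,3.34,-0.63,2.9,0,4.1,-0.77,3.5,0,4.82,-0.91,4,0],
)

```text
clock: 13.08
position: [0.4566, 0.1174, 0.1058]
ee_rot: [-0.004, 0.095, 0.995, 0.0]
contact_force: [-5.3, 2.1, 5.6]
width: 0.0001
gripper_force: 3.4
```

Request:
apply_moves(
  steps=[0.8,-0.15,0.4,0,1.6,-0.31,0.8,0,2.4,-0.46,1,0,3.2,-0.61,1.2,0,3.9,-0.74,1.2,0,3.9,-0.74,1.2,0],
)

```text
clock: 13.58
position: [0.5023, 0.109, 0.117]
ee_rot: [0.002, 0.095, 0.995, 0.0]
contact_force: [0.1, 0.3, 0.3]
width: 0.0003
gripper_force: 0.0
```

```bash
python3 st.py
```

```text
13.5833 [-7.59e+01 -1.00e-01  1.17e+02] yaw-jig 179.79 z [ 0.003 -0.    -1.   ] [0.1 0.3 0.3] 0.0003366484143999951 0.0 [ 0.08  0.28  1.81 -0.    1.05 -1.3 ]
```

Request:
apply_moves(
  steps=[0.2,-0.04,0,0,0.4,-0.08,0,0,0.4,-0.08,0,0],
)

```text
clock: 13.83
position: [0.5035, 0.1086, 0.1164]
ee_rot: [-0.0, 0.095, 0.995, -0.0]
contact_force: [-0.2, 0.1, -0.6]
width: 0.0003
gripper_force: 0.0
```

Request:
apply_moves(
  steps=[0.15,-0.03,0,0,0.3,-0.06,0,0,0.3,-0.06,0,0],
)

```text
clock: 14.08
position: [0.5064, 0.108, 0.1167]
ee_rot: [-0.0, 0.095, 0.995, -0.0]
contact_force: [-0.5, 0.0, 0.7]
width: 0.0002
gripper_force: 0.5
```

```bash
python3 st.py
```

```text
14.0833 [-71.7  -0.3 116.7] yaw-jig 179.82 z [-0. -0. -1.] [-0.5  0.   0.7] 0.00018908002461366636 0.47501839231699705 [ 0.08  0.28  1.8  -0.    1.06 -1.3 ]
```

Contact is just beginning at the expected upright position, so I nudge until the stop resists.

Request:
apply_moves(
  steps=[0.1,-0.02,0,0,0.2,-0.04,0,0,0.2,-0.04,0,0,0.2,-0.04,0,0],
)

```text
clock: 14.42
position: [0.5065, 0.108, 0.1166]
ee_rot: [-0.002, 0.095, 0.995, 0.0]
contact_force: [-6.4, 1.5, 4.4]
width: 0.0001
gripper_force: 2.7
```

```bash
python3 st.py
```

```text
14.4167 [-71.6  -0.3 116.6] yaw-jig 179.81 z [-0.004  0.001 -1.   ] [-6.4  1.5  4.4] 9.907837907908731e-05 2.6853047311306 [ 0.08  0.29  1.8   0.    1.06 -1.31]
```

Hard against its stop: the finger face is at x −60.6, with −61 expected for upright. I retreat and check everything in the last picture.

Request:
apply_moves(
  steps=[-1,0.2,0,0,-3,0.57,0,0,-6,1.1,0.5,0,-8,1.5,4,0,-9,1.7,8,0,-10,1.9,11,0,-10,1.9,11,0],
)

```text
clock: 15.0
position: [0.4106, 0.1276, 0.2329]
ee_rot: [0.006, 0.094, 0.996, 0.002]
contact_force: [0.5, 0.1, -0.4]
width: -0.0
gripper_force: 0.0
```

```bash
python3 st.py; python3 - <<'E'
from rig import *
from h import *
import cv2
p=np.load("jig.npy");T,S=calibration("top"),calibration("scene")
t=get_image("top")[130:240,170:310];s=get_image("scene")[190:300,240:380]
o=np.hstack([cv2.resize(i,(400,314),interpolation=cv2.INTER_CUBIC) for i in(t,s)])
o=np.vstack([o,cv2.resize(get_image("wrist"),(800,600))[:286]])
cv2.imwrite("pics/w6.png",cv2.cvtColor(o,cv2.COLOR_RGB2BGR))
k=400/140
for n,P in dict(nut_top0=[-50,0,146],nut_top_02=[-50-106*np.sin(.2),0,40+106*np.cos(.2)],tube_far=[0,110,70]).items():print(n,(proj(T,J(p,P))-[170,130])*k,(proj(S,J(p,P))-[240,190])*k+[400,0])
E
```

```text
15.0 [-169.5    1.1  232.9] yaw-jig 179.87 z [ 0.013  0.002 -1.   ] [ 0.5  0.1 -0.4] -3.549627991496077e-05 0.0 [ 0.14  0.05  1.79  0.    1.29 -1.24]
nut_top0 [[182.58632881 203.65843325]] [[613.6553533   70.19858001]]
nut_top_02 [[176.82203737 230.06966584]] [[629.79056927  59.34465026]]
tube_far [[ 79.20508777 139.91532766]] [[656.6405799  225.52373995]]
```

View pics/w6.png

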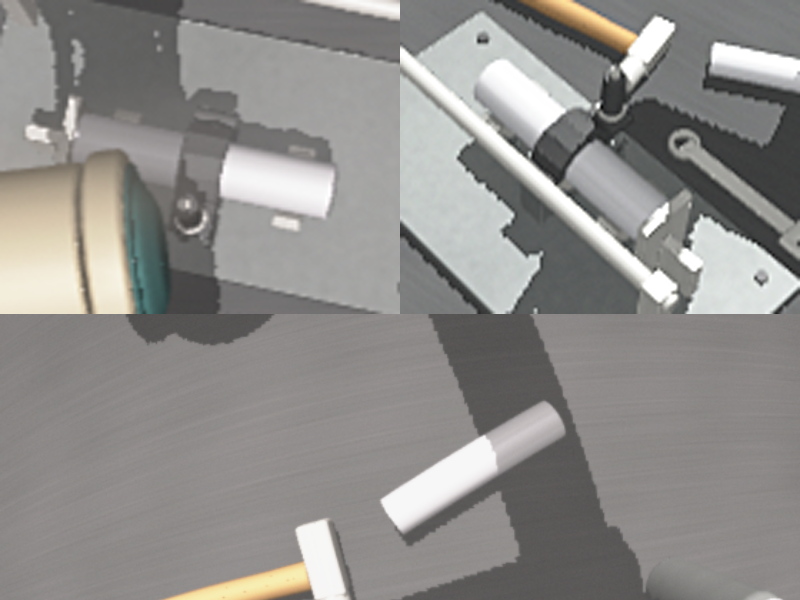

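The last picture shows:
- **Cap:** closed over the tube.
- **Bolt:** upright, its top at (187,203) in the top view and (613,70) in the scene view; upright predicts (183,204) and (614,70).
- **Tube:** end at the stop.
- **Bystanders:** where they were.
- **Arm:** clear of everything.

Handing in.

```bash
python3 -c "
from rig import *
print(sign_off())"
```

```text
the job is handed in; nothing more can be done
None
```

The job is handed in: the tube is against the stop, the cap is shut over it and the bolt is upright in the slot, with the bystanders unmoved as far as the pictures show; no verdict was returned.

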